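Refit the rotor bar of the tube rotator, right way round

TASK

Take the black rotor bar off its white rest and lay it level into the two open bearings of the tube rotator, fully home at both ends, then let it go. Its two steel stub shafts look alike, but one is turned down slightly thinner and only that one fits the narrow bearing beside the drive housing, so feel by touch which end it is and turn the bar end for end if need be. Do not force it, never let the bar go propped up crooked in the bearings, and leave the small amber bottle and the clear jar where they stand.

Things in the scene. Friction and masses are not known exactly. Their poses are not given: they have to be found in the camera images.
- bar_center (a point): Centre of the loose rotor bar: a black square bar, 54 x 54 mm in section and 130 mm long along this frame's y (z up), with a round steel stub shaft standing out 30 mm from the middle of each end face (190 mm over both tips). Bar and stubs weigh about 0.5 kg. At the start it lies level on the rest.
- bar_end_1 (a point): Middle of the tip of the stub shaft at +y of the bar's frame, 95 mm from the bar's centre; it may be the thin or the thick one.
- bar_end_2 (a point): Middle of the tip of the stub shaft at -y of the bar's frame, 95 mm from the bar's centre; it may be the thin or the thick one.
- bar: The bar as a body, same origin and axes as bar_center. One stub is 29 mm in diameter, the other 34 mm, otherwise alike. Which end has the thin one changes from start to start, does not follow from the frame or the end numbers, and must be felt (e.g. the closing width of the fingers on a stub). The stubs sit in the bar with about 1 mm of play.
- rest: Fixed white plastic rest: base 85 x 100 x 14 mm (x, y, z), origin under its centre, with two flat-topped posts, 12 mm thick and 68 mm wide, at y = +35 and -35 mm; the bar lies on them along the rest's y, its axis 72 mm above the table, between lips 6 mm high. The fingers can pass between the posts (58 mm), and nothing is beneath the stub shafts.
- rotator: The fixed white tube rotator: base 200 x 240 mm (x, y), 60 mm high, origin under its centre; grey bearings stand on it; the drive housing, 160 x 60 x 119 mm, stands at its +y side from y = 118 to 178 mm.
- station (a point): Point where the centre of the fitted bar belongs, over the middle of the rotator on the axis of the bearings, 105 mm above the table and 45 mm above the rotator's deck. y runs along the axis towards the narrow bearing and the drive housing, z up. Either end of the bar's frame may point along y: only the stub shafts decide.
- narrow_bearing (a point): Axis point of the narrow bearing, 80 mm along +y from the station: an open notch 30.5 mm wide in a 12 mm thick cheek, floor 14.5 mm below the axis, straight sides up to 14 mm above the axis, then a flared mouth about 55 mm wide up to 25 mm above. Takes only the 29 mm stub; the 34 mm stub is held up some 21 mm too high.
- wide_bearing (a point): Axis point of the wide bearing, 80 mm along -y from the station: the same kind of notch but 35.5 mm wide with its floor 17 mm below the axis; carries the 34 mm stub. The bar goes home if it is within about 7 mm of the station along the axis.
- bottle_a: Small amber bottle with a black cap, 52 mm in diameter, 100 mm high, origin under its centre; a bystander to leave alone.
- jar_b: Clear glass jar, 48 mm in diameter, 60 mm high, origin under its centre; a bystander to leave alone.
Mind the look-alikes: they are no part of the job. What is shaped like the bar but blue or yellow is not meant.

How it is judged:
At the end, for the whole second after the job is handed in: The bar rests, released and still, in both bearings: both tip centres within 5 mm of the station's axis height, its centre within 4 mm sideways and 10 mm lengthways of the station (possible only with the thin stub in the narrow bearing), axis parallel within 0.05 rad (z of bar_end_1 in the frame of station between -0.005 and 0.005 m and z of bar_end_2 in the frame of station between -0.005 and 0.005 m and x of bar_center in the frame of station between -0.004 and 0.004 m and y of bar_center in the frame of station between -0.01 and 0.01 m and angle between the y axis of bar_center and the y axis of station, either way round below 0.05 rad and linear speed of bar below 0.02 m/s); the robot touches nothing.
It fails at once if the bar is let go propped crooked (over 0.07 rad) in the bearings (horizontal distance between bar_center and station below 0.04 m and z of bar_center in the frame of station below 0.06 m and (angle between bar_center's own y axis and vertical below 1.5008 rad or angle between bar_center's own y axis and vertical above 1.6408 rad) and contact force between the fingers and bar below 0.2 N).
It fails at once if something is pressed against the tube rotator with more than 45 N (contact force between anything else and rotator above 45 N).
It fails at once if the amber bottle or the jar is shifted by more than 20 mm (distance of any of bottle_a, jar_b from where it was at the start of the episode above 0.02 m).
It also fails if it takes over 45 s, if anything falls off the work surface, if the arm or the gripper's body presses on something with over 40 N, if the wrist force passes 120 N, or if a joint passes its speed limit or range.

ROBOT

A 6-joint arm with a two-finger parallel gripper is mounted at the origin on the work surface. World frame = base frame: x ahead of the robot, y to its left, z up, the work surface at z = 0. Lengths are in m, angles in rad, forces in N, time in s.
With the tool pointing down it reaches from about 0.25 to 0.725 m from the base axis. Payload 4 kg.
Tool frame: the origin (TCP) lies between the finger pads; the fingertips stand 11 mm ahead of it and the grasp point (between the pads) lies 8 mm behind it (bot.tip_extent is the distance from the TCP to the fingertips, in m); z points along the fingers, y is the line along which they close (so a half turn about z gives the same grasp; the last joint's range is limited). The gripper opens to 85 mm and grips with 20 to 120 N. Pads are 22 mm wide; open, the fingers measure 114 mm over their backs; the gripper's body (76 mm by 85 mm) begins 54 mm behind the grasp point. The pads swing forward as they close: fully open they stand 13 mm farther back than shut.
Start: joints at [1.343, 0.241, 0.005, 1.335, 0, 1.571], TCP at [0.113, 0.487, 0.242] pointing down, gripper open.
Joint ranges: [-2.72, 2.72], [-1.05, 1.87], [-1.09, 1.28], [-1.99, 2.15], [-1.42, 1.44], [-3.14, 3.14]. Speed limits (rad/s): [2.79, 2.79, 3.14, 3.14, 3.14, 3.14].

INTERFACE

Orientations are given as a unit quaternion [x, y, z, w].
In Python, from workcell import bot gives the robot as it stands. The module is installed in compiled form; this text tells all that it offers.
- The arm moves only by the tool drive_tool, never from a script. Its argument "rows" is a list of rows, each an object of numbers: "dx", "dy", "dz": the shift along the tool's x, y, z in units of 50 mm (1.0 is 50 mm); "wx", "wy", "wz": the turn, a rotation vector about the tool's x, y, z in units of 5 degrees (1.0 is 5 degrees); "hand": the finger opening in mm, from 0 to 85.4. A call has 1 to 20 rows; each row is the pose to reach, as a shift and turn from the pose commanded when the call began, along the tool's axes at that moment; what a row does not reach only later rows make up. A row lasts 1/10 s, in which the tool goes at most 50 mm and 8.59 degrees, less where a joint would pass 70% of its speed; a pose out of reach is approached as far as the arm can. A call with a gripper value outside its range is refused whole. The fingers move at their own pace and stop on an object; the grip force is fixed at half the most. Time passes only in rows, so rows that repeat a pose let the fingers close. It gives the time, the measured TCP pose, the force, the opening and the grip force at its end, in the units of the state.
- bot.get_obs(): the state, without advancing time (a new reading comes with each control period).
- bot.camera(name): name is "side" or "top" or "wrist"; returns the picture (400x640x3 uint8, red, green, blue); there is no depth.
- bot.get_calibration(name): a dict with "vfov" (degrees; the focal length in pixels is half the picture's height over the tangent of half this angle, whatever the lens; pixels are square), "cx", "cy" (the principal point, pixels), "origin" and "rotation" of the camera in the world; the wrist camera has in their place "mount" (4x4, takes a point from camera to tool coordinates, whose origin is the TCP and whose axes are the flange's). Camera axes: x right, y up, looking along -z (the intrinsics and any distortion apply to the point x, -y, -z); pixel columns grow to the right and rows downward; lengths in m; the calibration is good to about 2 mm. A picture is of the moment at which its call begins: read the wrist's pose just before it. get_calibration takes no time and is no camera call.
- bot.job_done(): hands the job in; it is judged then, once.
Trained networks look in the newest picture that a camera, given by its name, has taken for a name from the list of things; names that differ only in an ending like _2 or _b are one class to them, and where a whole thing is asked for, a point or a joint stands for the part that bears it (a point fixed in the world has none). Each returns a list of dicts, best first, with "score" (0 to 1); they miss things now and then, are a little off and sometimes report something else, mostly with a low value. They report only what shows in the picture. A call takes as long as a camera call. They do not tell look-alikes from the thing itself.
- bot.look_for(camera, thing): "extent" ([centre column, centre row, width, height] in pixels, round what is visible of it).
- bot.outline_of(camera, thing): "region" (400x640 bool, what is visible of it) and "extent" ([centre column, centre row, width, height] in pixels, round what is visible of it).
The state is a dict: "clock": time; "joint_pos": joint angles; "joint_vel": joint speeds; "tau": joint torques, N m; "eef_pos": TCP position; "tool_rot": TCP orientation; "ft_force": force on the tool from outside, world axes, zero at the start; "ft_torque": the same for the moment, N m; "grip_width": finger opening in m; "grasp_force": force on a finger pad.
Only numpy, scipy, OpenCV 4.12 (cv2) and the standard library are available. Lean on these libraries where they do the work, as an engineer would, in place of code of your own. Each camera call takes 0.05 s, during which the arm holds its last target. There are 200 camera calls.

## Working session

There is one attempt and no reset: what is moved stays moved. The work goes in short steps, Python scripts to look and compute and a tool call to move; the robot and the scene stay as the last step left them, time stands still between calls to the robot, and variables do not carry over. Pictures are saved under pics/ and viewed, at most 10 in all, crops included, and the job is handed in when it is done.

Besides the shell and the picture viewer there is one more tool, called after "Emit:" by a JSON object that holds its "fn" and its "kwargs", one argument or row to a line. drive_tool: Moves the arm, as the interface text tells. Its arguments: {"type":"object","properties":{"rows":{"type":"array","items":{"type":"object","properties":{"dx":{"type":"number"},"dy":{"type":"number"},"dz":{"type":"number"},"wx":{"type":"number"},"wy":{"type":"number"},"wz":{"type":"number"},"hand":{"type":"number"}}}}},"required":["rows"]}

```bash
mkdir -p pics; cat > h.py <<'E'
import numpy as np, cv2
from workcell import bot
from scipy.spatial.transform import Rotation as R
def cal(n):
    c=bot.get_calibration(n); f=200/np.tan(np.radians(c['vfov'])/2); return c,f
def save(n,fn): cv2.imwrite('pics/'+fn,bot.camera(n)[:,:,::-1])
def campose(n):
    c,f=cal(n)
    if 'mount' in c:
        o=bot.get_obs(); T=np.eye(4); T[:3,:3]=R.from_quat(o['tool_rot']).as_matrix(); T[:3,3]=o['eef_pos']
        M=T@np.array(c['mount']); return c,f,M[:3,:3],M[:3,3]
    r=np.array(c['rotation'])
    return c,f,(r if r.shape==(3,3) else R.from_quat(r).as_matrix()),np.array(c['origin'])
def ray(n,u,v,z):
    c,f,Rm,o=campose(n)
    d=Rm@np.array([(u-c['cx'])/f,-(v-c['cy'])/f,-1]); return o+d*(z-o[2])/d[2]
def proj(n,p):
    c,f,Rm,o=campose(n); q=Rm.T@(np.array(p)-o); return c['cx']-f*q[0]/q[2], c['cy']+f*q[1]/q[2]
E
python3 - <<'E'
from h import *
o=bot.get_obs(); print(o)
for n in ('top','side','wrist'): print(n,bot.get_calibration(n))
a=bot.camera('top');b=bot.camera('side')
cv2.imwrite('pics/a.png',a[:,:,::-1]);cv2.imwrite('pics/b.png',b[:,:,::-1])
for n in('top','side'):
  for t in('bar','rest','rotator','bottle_a','jar_b'):
    print(n,t,[(round(d['score'],2),[round(x) for x in d['extent']]) for d in bot.look_for(n,t)][:4])
E
```

```text
{'clock': 0.0, 'joint_pos': array([1.34299122e+00, 2.41399918e-01, 3.70252405e-03, 1.33517039e+00,
       2.27805080e-05, 1.57081096e+00]), 'joint_vel': array([-0.00097142,  0.00174097,  0.00037545, -0.0010414 ,  0.00045115,
       -0.00158895]), 'tau': array([-1.19204939e-03, -3.72319508e+01,  2.52407902e+01,  1.71615294e-02,
       -8.23348319e-05, -8.63673932e-06]), 'eef_pos': array([0.11277611, 0.48649128, 0.24141115]), 'tool_rot': array([ 1.13663643e-01,  9.93518748e-01, -1.02772130e-03, -1.29025867e-04]), 'ft_force': array([0.77003868, 0.56763678, 0.21315638]), 'ft_torque': array([ 0.02404324, -0.01740907,  0.00637053]), 'grasp_force': 0.0, 'grip_width': 0.08556929854376229}
top {'vfov': 42.18743356749257, 'cx': 324.09024733863754, 'cy': 189.5573035373321, 'origin': array([0.3783109 , 0.05152254, 1.29064966]), 'rotation': array([ 0.04581455, -0.0455209 , -0.70090238,  0.7103272 ])}
side {'vfov': 57.5023854873782, 'cx': 320.24467624501904, 'cy': 203.3897006335766, 'origin': array([0.4463884 , 0.84427018, 0.56408515]), 'rotation': array([-0.03336763,  0.50461695,  0.86094146, -0.
[... 401 characters left out ...]
,  0.00000000e+00,
         1.00000000e+00]])}
top bar [(0.91, [251, 198, 66, 43]), (0.9, [181, 249, 60, 51]), (0.86, [273, 134, 56, 46]), (0.76, [256, 271, 36, 61])]
top rest [(0.89, [260, 215, 43, 18]), (0.69, [436, 205, 138, 106])]
top rotator [(0.74, [437, 208, 138, 108])]
top bottle_a [(0.67, [332, 105, 22, 22])]
top jar_b [(0.84, [328, 236, 19, 20]), (0.28, [263, 215, 41, 18])]
side bar [(0.92, [402, 282, 62, 52]), (0.74, [386, 352, 72, 86]), (0.71, [255, 263, 58, 54]), (0.61, [328, 265, 37, 64])]
side rest [(0.74, [327, 284, 46, 40])]
side rotator [(0.87, [344, 185, 79, 71]), (0.68, [328, 262, 37, 62])]
side bottle_a [(0.74, [247, 218, 21, 37])]
side jar_b [(0.66, [365, 234, 19, 26])]
```

View pics/a.png

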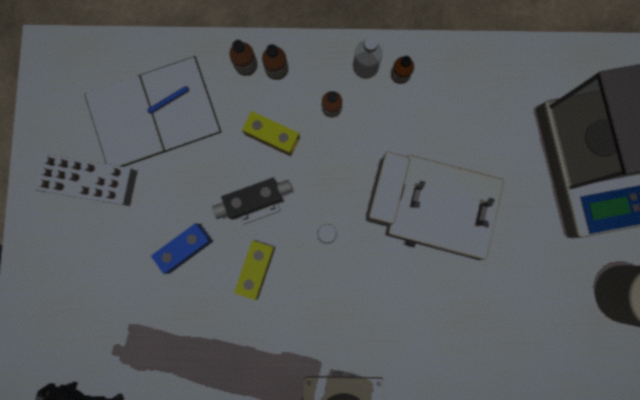

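View pics/b.png

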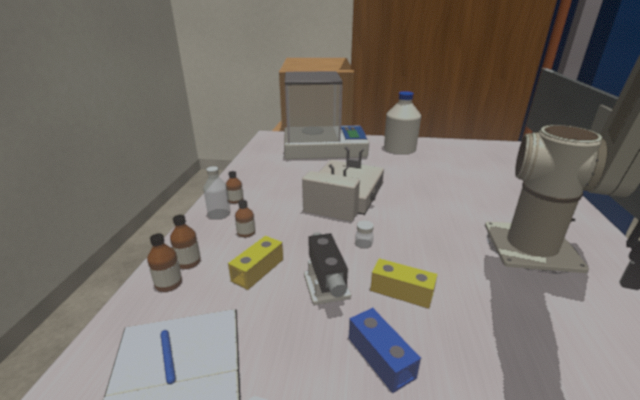

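The top view shows the black bar at (253,199) with stubs at (220,211) and (286,187). The rotator is at (446,206), with its housing at left (388,188) and bearings at about (417,194) and (484,212). The jar is at (327,233) and the bottle at (332,103).

```bash
python3 - <<'E'
from h import *
im=cv2.imread('pics/a.png')
for n,z,p in [('stubL',.075,(220,211)),('stubR',.075,(286,187)),('jar',.06,(327,233)),('bottle',.1,(332,103)),('narrow',.12,(417,194)),('wide',.12,(484,212)),('house TL',.179,(386,153)),('yellow1',.05,(271,133)),('yellow2',.05,(254,270)),('blue',.05,(181,248))]:
    print(n,ray('top',*p,z).round(3))
bot.camera('top')
for r in bot.outline_of('top','bar')[:4]:
    print(r['score'],np.round(r['extent']),im[r['region']].mean(0).round(), cv2.minAreaRect(np.argwhere(r['region'])[:,::-1].astype(np.float32)))
c1=cv2.resize(im[160:240,195:310],None,fx=5,fy=5,interpolation=cv2.INTER_CUBIC)
c2=cv2.resize(im[140:270,365:515],None,fx=4,fy=4,interpolation=cv2.INTER_CUBIC)
w=np.zeros((400+0,575,3),np.uint8)
cv2.imwrite('pics/c2.png',cv2.convertScaleAbs(c2,alpha=1.6))
E
```

```text
stubL [0.482 0.297 0.075]
stubR [0.541 0.143 0.075]
jar [0.435 0.045 0.06 ]
bottle [0.74  0.037 0.1  ]
narrow [ 0.523 -0.158  0.12 ]
wide [ 0.484 -0.31   0.12 ]
house TL [ 0.605 -0.081  0.179]
yellow1 [0.677 0.185 0.05 ]
yellow2 [0.346 0.216 0.05 ]
blue [0.395 0.391 0.05 ]
0.91 [250. 200.  64.  43.] [43. 42. 42.] ((252.26394653320312, 198.396728515625), (27.65386199951172, 61.01664352416992), 68.62937927246094)
0.85 [183. 249.  63.  52.] [96. 52. 36.] ((181.8324432373047, 248.39462280273438), (26.02659797668457, 59.99351501464844), 53.97262954711914)
0.6 [256. 271.  38.  56.] [34. 96. 93.] ((254.59133911132812, 269.8819580078125), (24.540313720703125, 55.92359924316406), 19.29004669189453)
0.57 [270. 133.  59.  43.] [31. 92. 90.] ((270.7798767089844, 132.75677490234375), (56.426578521728516, 26.15945053100586), 24.102235794067383)
```

View pics/c2.png

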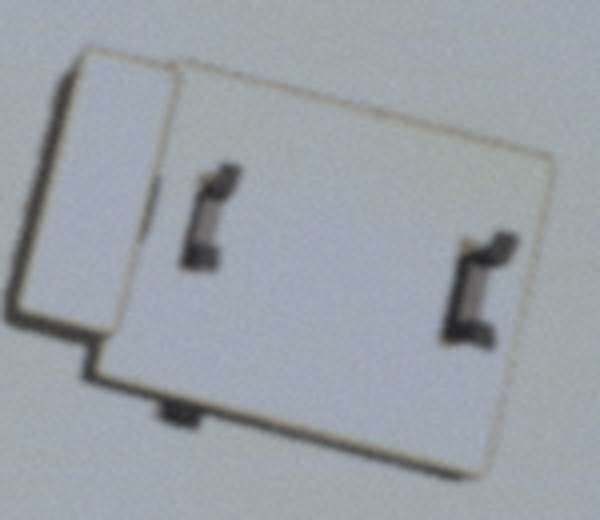

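Bearings read from the crop: narrow at about (417,194) and wide at about (484,212), 157 mm apart against 160 nominal, so the scale holds. Next I move over the bar for a close look.

Emit:
{"fn": "drive_tool", "kwargs": {
  "rows": [
    {"dx": -9, "dy": -3.4, "wz": 11.1},
    {"dx": -9, "dy": -3.4, "wz": 11.1},
    {"dx": -9, "dy": -3.4, "wz": 11.1},
    {"dx": -9, "dy": -3.4, "wz": 11.1},
    {"dx": -9, "dy": -3.4, "wz": 11.1},
    {"dx": -9, "dy": -3.4, "wz": 11.1},
    {"dx": -9, "dy": -3.4, "wz": 11.1},
    {"dx": -9, "dy": -3.4, "wz": 11.1},
    {"dx": -9, "dy": -3.4, "wz": 11.1},
    {"dx": -9, "dy": -3.4, "wz": 11.1},
    {"dx": -9, "dy": -3.4, "wz": 11.1},
    {"dx": -9, "dy": -3.4, "wz": 11.1},
    {"dx": -9, "dy": -3.4, "wz": 11.1}
  ]
}}

```text
invalid input at $.rows[0]: expected keys dx, dy, dz, wx, wy, wz, hand
```

```bash
python3 - <<'E'
from h import *
o=bot.get_obs(); print(o['clock'],o['eef_pos'],R.from_quat(o['tool_rot']).as_matrix().round(3),o['joint_pos'].round(3))
save('wrist','d.png')
E
```

```text
0.7 [0.1129305  0.48709422 0.24233763] [[-0.974  0.226  0.   ]
 [ 0.226  0.974  0.   ]
 [-0.     0.    -1.   ]] [ 1.343  0.241  0.005  1.335 -0.     1.571]
```

View pics/d.png

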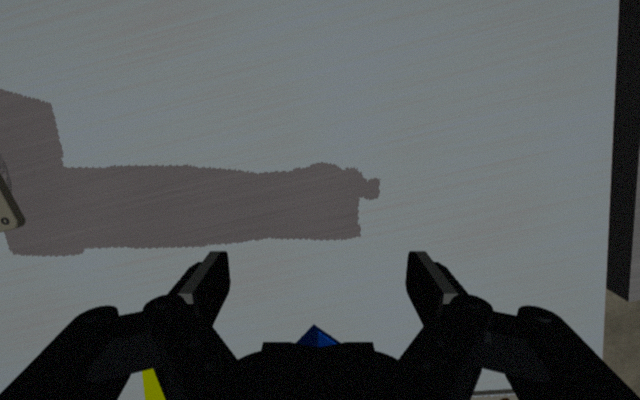

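That picture shows only empty table and the open fingers, because the move was refused: every key is required. I'll resend it with all of them.

Emit:
{"fn": "drive_tool", "kwargs": {
  "rows": [
    {"dx": -9, "dy": -3.4, "dz": 0, "wx": 0, "wy": 0, "wz": 11.1, "hand": 85},
    {"dx": -9, "dy": -3.4, "dz": 0, "wx": 0, "wy": 0, "wz": 11.1, "hand": 85},
    {"dx": -9, "dy": -3.4, "dz": 0, "wx": 0, "wy": 0, "wz": 11.1, "hand": 85},
    {"dx": -9, "dy": -3.4, "dz": 0, "wx": 0, "wy": 0, "wz": 11.1, "hand": 85},
    {"dx": -9, "dy": -3.4, "dz": 0, "wx": 0, "wy": 0, "wz": 11.1, "hand": 85},
    {"dx": -9, "dy": -3.4, "dz": 0, "wx": 0, "wy": 0, "wz": 11.1, "hand": 85},
    {"dx": -9, "dy": -3.4, "dz": 0, "wx": 0, "wy": 0, "wz": 11.1, "hand": 85},
    {"dx": -9, "dy": -3.4, "dz": 0, "wx": 0, "wy": 0, "wz": 11.1, "hand": 85},
    {"dx": -9, "dy": -3.4, "dz": 0, "wx": 0, "wy": 0, "wz": 11.1, "hand": 85},
    {"dx": -9, "dy": -3.4, "dz": 0, "wx": 0, "wy": 0, "wz": 11.1, "hand": 85},
    {"dx": -9, "dy": -3.4, "dz": 0, "wx": 0, "wy": 0, "wz": 11.1, "hand": 85},
    {"dx": -9, "dy": -3.4, "dz": 0, "wx": 0, "wy": 0, "wz": 11.1, "hand": 85},
    {"dx": -9, "dy": -3.4, "dz": 0, "wx": 0, "wy": 0, "wz": 11.1, "hand": 85},
    {"dx": -9, "dy": -3.4, "dz": 0, "wx": 0, "wy": 0, "wz": 11.1, "hand": 85}
  ]
}}

```text
clock: 2.15
eef_pos: [0.512, 0.2207, 0.2425]
tool_rot: [0.562, 0.827, 0.0, -0.0]
ft_force: [0.9, -0.2, 0.1]
grip_width: 0.0853
grasp_force: 0.0
```

```bash
python3 - <<'E'
from h import *
o=bot.get_obs(); print(o['clock'],o['eef_pos'],R.from_quat(o['tool_rot']).as_matrix().round(3),o['joint_pos'].round(3))
save('wrist','e.png')
E
```

```text
2.15 [0.51195395 0.22073922 0.24254352] [[-0.367  0.93  -0.   ]
 [ 0.93   0.367  0.   ]
 [ 0.    -0.    -1.   ]] [0.407 0.356 0.164 1.379 0.    1.602]
```

View pics/e.png

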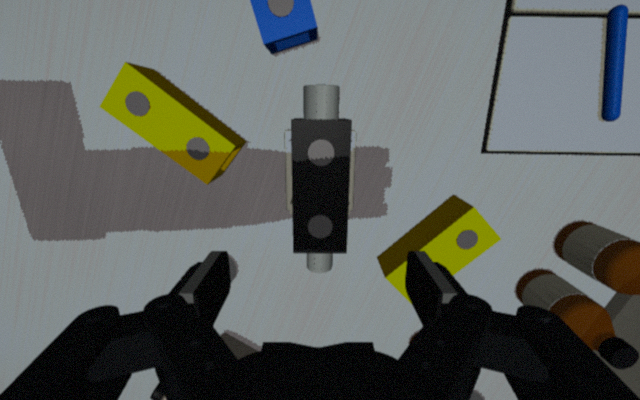

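The close view shows the bar aligned with the tool. Its top face spans about (293–350, 119) to (293–346, 253), with stub tips near (321,84) and (319,271).

```bash
python3 - <<'E'
from h import *
P={}
for n,p,z in [('fl',(292,119),.099),('fr',(350,119),.099),('nl',(293,253),.099),('nr',(346,253),.099),('tipf',(321,85),.086),('tipn',(319.5,271),.072)]:
    P[n]=ray('wrist',*p,z); print(n,P[n].round(4))
o=bot.get_obs();Rt=R.from_quat(o['tool_rot']).as_matrix()
f=(P['fl']+P['fr'])/2;n=(P['nl']+P['nr'])/2
print(np.linalg.norm(f-n),np.linalg.norm(P['fl']-P['fr']),np.linalg.norm(P['nl']-P['nr']))
for q in ((f+n)/2,f,n,P['tipf'],P['tipn']): print((Rt.T@(q-o['eef_pos'])).round(4))
a=Rt.T@(f-n); print('yaw in tool',np.degrees(np.arctan2(a[1],a[0])))
E
```

```text
fl [0.468 0.275 0.099]
fr [0.5158 0.2939 0.099 ]
nl [0.5141 0.1526 0.099 ]
nr [0.5639 0.1723 0.099 ]
tipf [0.4812 0.3116 0.086 ]
tipn [0.5524 0.1292 0.072 ]
0.13073130269252475 0.05141973183989602 0.05354501907842531
[0.0012 0.0041 0.1436]
[0.0665 0.0047 0.1436]
[-0.0642  0.0036  0.1436]
[0.0958 0.0047 0.1566]
[-0.1     0.0039  0.1706]
yaw in tool 0.47314403060986665
```

Emit:
{"fn": "drive_tool", "kwargs": {
  "rows": [
    {"dx": 1.64, "dy": 0.09, "dz": 0, "wx": 0, "wy": 0, "wz": 0, "hand": 65},
    {"dx": 1.64, "dy": 0.09, "dz": 0.5, "wx": 0, "wy": 0, "wz": 0, "hand": 65},
    {"dx": 1.64, "dy": 0.09, "dz": 1.3, "wx": 0, "wy": 0, "wz": 0, "hand": 65},
    {"dx": 1.64, "dy": 0.09, "dz": 2.1, "wx": 0, "wy": 0, "wz": 0, "hand": 65},
    {"dx": 1.64, "dy": 0.09, "dz": 2.9, "wx": 0, "wy": 0, "wz": 0, "hand": 65},
    {"dx": 1.64, "dy": 0.09, "dz": 3.5, "wx": 0, "wy": 0, "wz": 0, "hand": 65},
    {"dx": 1.64, "dy": 0.09, "dz": 3.5, "wx": 0, "wy": 0, "wz": 0, "hand": 50},
    {"dx": 1.64, "dy": 0.09, "dz": 3.5, "wx": 0, "wy": 0, "wz": 0, "hand": 40},
    {"dx": 1.64, "dy": 0.09, "dz": 3.5, "wx": 0, "wy": 0, "wz": 0, "hand": 25},
    {"dx": 1.64, "dy": 0.09, "dz": 3.5, "wx": 0, "wy": 0, "wz": 0, "hand": 25},
    {"dx": 1.64, "dy": 0.09, "dz": 3.5, "wx": 0, "wy": 0, "wz": 0, "hand": 25},
    {"dx": 1.64, "dy": 0.09, "dz": 3.5, "wx": 0, "wy": 0, "wz": 0, "hand": 25},
    {"dx": 1.64, "dy": 0.09, "dz": 3.5, "wx": 0, "wy": 0, "wz": 0, "hand": 25}
  ]
}}

```text
clock: 3.5
eef_pos: [0.488, 0.2989, 0.0691]
tool_rot: [0.563, 0.826, 0.002, 0.0]
ft_force: [-1.8, 1.9, 6.7]
grip_width: 0.0321
grasp_force: 59.7
```

A width of 32.1 mm is ambiguous, so I'll feel the other stub too and compare.

Emit:
{"fn": "drive_tool", "kwargs": {
  "rows": [
    {"dx": 0, "dy": 0, "dz": 0, "wx": 0, "wy": 0, "wz": 0, "hand": 25},
    {"dx": 0, "dy": 0, "dz": 0, "wx": 0, "wy": 0, "wz": 0, "hand": 25},
    {"dx": 0, "dy": 0, "dz": 0, "wx": 0, "wy": 0, "wz": 0, "hand": 25}
  ]
}}

```text
clock: 3.8
eef_pos: [0.4879, 0.2989, 0.0691]
tool_rot: [0.563, 0.826, 0.002, 0.0]
ft_force: [-2.8, 0.9, 6.1]
grip_width: 0.0323
grasp_force: 59.7
```

Emit:
{"fn": "drive_tool", "kwargs": {
  "rows": [
    {"dx": 0, "dy": 0, "dz": 0, "wx": 0, "wy": 0, "wz": 0, "hand": 65},
    {"dx": 0, "dy": 0, "dz": 0, "wx": 0, "wy": 0, "wz": 0, "hand": 65},
    {"dx": 0, "dy": 0, "dz": 0, "wx": 0, "wy": 0, "wz": 0, "hand": 65},
    {"dx": 0, "dy": 0, "dz": -0.8, "wx": 0, "wy": 0, "wz": 0, "hand": 65},
    {"dx": 0, "dy": 0, "dz": -1.6, "wx": 0, "wy": 0, "wz": 0, "hand": 65},
    {"dx": -0.8, "dy": 0, "dz": -1.7, "wx": 0, "wy": 0, "wz": 0, "hand": 65},
    {"dx": -1.7, "dy": 0, "dz": -1.7, "wx": 0, "wy": 0, "wz": 0, "hand": 65},
    {"dx": -2.5, "dy": 0, "dz": -1.7, "wx": 0, "wy": 0, "wz": 0, "hand": 65},
    {"dx": -3.24, "dy": -0.02, "dz": -1.6, "wx": 0, "wy": 0, "wz": 0, "hand": 65},
    {"dx": -3.24, "dy": -0.02, "dz": -0.8, "wx": 0, "wy": 0, "wz": 0, "hand": 65},
    {"dx": -3.24, "dy": -0.02, "dz": 0, "wx": 0, "wy": 0, "wz": 0, "hand": 60},
    {"dx": -3.24, "dy": -0.02, "dz": 0, "wx": 0, "wy": 0, "wz": 0, "hand": 50},
    {"dx": -3.24, "dy": -0.02, "dz": 0, "wx": 0, "wy": 0, "wz": 0, "hand": 40},
    {"dx": -3.24, "dy": -0.02, "dz": 0, "wx": 0, "wy": 0, "wz": 0, "hand": 25},
    {"dx": -3.24, "dy": -0.02, "dz": 0, "wx": 0, "wy": 0, "wz": 0, "hand": 25},
    {"dx": -3.24, "dy": -0.02, "dz": 0, "wx": 0, "wy": 0, "wz": 0, "hand": 25},
    {"dx": -3.24, "dy": -0.02, "dz": 0, "wx": 0, "wy": 0, "wz": 0, "hand": 25},
    {"dx": -3.24, "dy": -0.02, "dz": 0, "wx": 0, "wy": 0, "wz": 0, "hand": 25},
    {"dx": -3.24, "dy": -0.02, "dz": 0, "wx": 0, "wy": 0, "wz": 0, "hand": 25}
  ]
}}

```text
clock: 5.7
eef_pos: [0.5466, 0.1469, 0.069]
tool_rot: [0.563, 0.826, 0.001, 0.001]
ft_force: [-0.6, -1.4, 6.6]
grip_width: 0.0275
grasp_force: 59.5
```

The far (left) stub reads 32.3 mm and is the thick one. The near (right) stub reads 27.5 mm and is the thin one. The thin end has to face the housing, so the bar needs turning about +144° in the world. First I grip its centre and lift.

Emit:
{"fn": "drive_tool", "kwargs": {
  "rows": [
    {"dx": 0, "dy": 0, "dz": 0, "wx": 0, "wy": 0, "wz": 0, "hand": 80},
    {"dx": 0, "dy": 0, "dz": 0, "wx": 0, "wy": 0, "wz": 0, "hand": 80},
    {"dx": 0, "dy": 0, "dz": 0, "wx": 0, "wy": 0, "wz": 0, "hand": 80},
    {"dx": 0, "dy": 0, "dz": -0.8, "wx": 0, "wy": 0, "wz": 0, "hand": 80},
    {"dx": 0, "dy": 0, "dz": -1.6, "wx": 0, "wy": 0, "wz": 0, "hand": 80},
    {"dx": 0.8, "dy": 0, "dz": -1.7, "wx": 0, "wy": 0, "wz": 0, "hand": 80},
    {"dx": 1.62, "dy": 0, "dz": -1.6, "wx": 0, "wy": 0, "wz": 0, "hand": 80},
    {"dx": 1.62, "dy": 0, "dz": -0.8, "wx": 0, "wy": 0, "wz": 0, "hand": 80},
    {"dx": 1.62, "dy": 0, "dz": 0, "wx": 0, "wy": 0, "wz": 0, "hand": 80},
    {"dx": 1.62, "dy": 0, "dz": 0, "wx": 0, "wy": 0, "wz": 0, "hand": 70},
    {"dx": 1.62, "dy": 0, "dz": 0, "wx": 0, "wy": 0, "wz": 0, "hand": 60},
    {"dx": 1.62, "dy": 0, "dz": 0, "wx": 0, "wy": 0, "wz": 0, "hand": 45},
    {"dx": 1.62, "dy": 0, "dz": 0, "wx": 0, "wy": 0, "wz": 0, "hand": 45},
    {"dx": 1.62, "dy": 0, "dz": 0, "wx": 0, "wy": 0, "wz": 0, "hand": 45}
  ]
}}

```text
clock: 7.1
eef_pos: [0.5161, 0.222, 0.0687]
tool_rot: [0.563, 0.826, 0.001, 0.0]
ft_force: [-2.5, 0.3, 2.6]
grip_width: 0.0537
grasp_force: 65.7
```

Emit:
{"fn": "drive_tool", "kwargs": {
  "rows": [
    {"dx": 0, "dy": 0, "dz": 0, "wx": 0, "wy": 0, "wz": 0, "hand": 45},
    {"dx": 0, "dy": 0, "dz": -0.2, "wx": 0, "wy": 0, "wz": 0, "hand": 45},
    {"dx": 0, "dy": 0, "dz": -0.6, "wx": 0, "wy": 0, "wz": 0, "hand": 45},
    {"dx": 0, "dy": 0, "dz": -1.2, "wx": 0, "wy": 0, "wz": 0, "hand": 45},
    {"dx": 0, "dy": 0, "dz": -1.8, "wx": 0, "wy": 0, "wz": 0, "hand": 45},
    {"dx": 0, "dy": 0, "dz": -2.4, "wx": 0, "wy": 0, "wz": 0, "hand": 45},
    {"dx": 0, "dy": 0, "dz": -3, "wx": 0, "wy": 0, "wz": 0, "hand": 45},
    {"dx": 0, "dy": 0, "dz": -3.4, "wx": 0, "wy": 0, "wz": 0, "hand": 45},
    {"dx": 0, "dy": 0, "dz": -3.4, "wx": 0, "wy": 0, "wz": 0, "hand": 45}
  ]
}}

```text
clock: 8.0
eef_pos: [0.5182, 0.2229, 0.2412]
tool_rot: [0.563, 0.826, 0.004, 0.002]
ft_force: [0.5, -0.0, -4.7]
grip_width: 0.0532
grasp_force: 65.1
```

```bash
python3 - <<'E'
from h import *
o=bot.get_obs(); print(o['eef_pos'],o['ft_force'],o['ft_torque'],o['grip_width'],o['joint_pos'].round(3))
# station estimate
n=ray('top',417,194,.12);w=ray('top',484,212,.12);s=(n+w)/2;d=n-w
print(s,np.degrees(np.arctan2(d[1],d[0])))
E
```

```text
[0.51816635 0.2229012  0.24120303] [ 0.4521953  -0.04744431 -4.68944054] [ 0.00337099 -0.10516124  0.01307468] 0.05323618345735826 [ 0.406  0.363  0.171  1.37  -0.     1.603]
[ 0.50359028 -0.23406754  0.12      ] 75.5344219713052
```

The lift is good at 4.7 N. I carry the bar to a spot beside the rotator while turning it end for end, so the wrist camera gets a clear view of the bearings.

Emit:
{"fn": "drive_tool", "kwargs": {
  "rows": [
    {"dx": -0.2, "dy": -0.2, "dz": 0, "wx": 0, "wy": 0, "wz": -1, "hand": 45},
    {"dx": -0.6, "dy": -0.5, "dz": 0, "wx": 0, "wy": 0, "wz": -2.6, "hand": 45},
    {"dx": -1, "dy": -0.85, "dz": 0, "wx": 0, "wy": 0, "wz": -4.2, "hand": 45},
    {"dx": -1.4, "dy": -1.2, "dz": 0, "wx": 0, "wy": 0, "wz": -5.8, "hand": 45},
    {"dx": -1.8, "dy": -1.55, "dz": 0, "wx": 0, "wy": 0, "wz": -7.4, "hand": 45},
    {"dx": -2.2, "dy": -1.9, "dz": 0, "wx": 0, "wy": 0, "wz": -9, "hand": 45},
    {"dx": -2.6, "dy": -2.25, "dz": 0, "wx": 0, "wy": 0, "wz": -10.6, "hand": 45},
    {"dx": -3, "dy": -2.6, "dz": 0, "wx": 0, "wy": 0, "wz": -12.2, "hand": 45},
    {"dx": -3.4, "dy": -2.95, "dz": 0, "wx": 0, "wy": 0, "wz": -13.8, "hand": 45},
    {"dx": -3.8, "dy": -3.3, "dz": 0, "wx": 0, "wy": 0, "wz": -15.4, "hand": 45},
    {"dx": -4.2, "dy": -3.65, "dz": 0, "wx": 0, "wy": 0, "wz": -17, "hand": 45},
    {"dx": -4.6, "dy": -4, "dz": 0, "wx": 0, "wy": 0, "wz": -18.6, "hand": 45},
    {"dx": -5, "dy": -4.35, "dz": 0, "wx": 0, "wy": 0, "wz": -20.2, "hand": 45},
    {"dx": -5.4, "dy": -4.7, "dz": 0, "wx": 0, "wy": 0, "wz": -21.8, "hand": 45},
    {"dx": -5.8, "dy": -5.05, "dz": 0, "wx": 0, "wy": 0, "wz": -23.4, "hand": 45},
    {"dx": -6.2, "dy": -5.4, "dz": 0, "wx": 0, "wy": 0, "wz": -25, "hand": 45},
    {"dx": -6.6, "dy": -5.75, "dz": 0, "wx": 0, "wy": 0, "wz": -26.6, "hand": 45},
    {"dx": -6.76, "dy": -5.9, "dz": 0, "wx": 0, "wy": 0, "wz": -28, "hand": 45},
    {"dx": -6.76, "dy": -5.9, "dz": 0, "wx": 0, "wy": 0, "wz": -28.9, "hand": 45},
    {"dx": -6.76, "dy": -5.9, "dz": 0, "wx": 0, "wy": 0, "wz": -28.9, "hand": 45}
  ]
}}

```text
clock: 10.0
eef_pos: [0.364, -0.2006, 0.236]
tool_rot: [-0.615, 0.789, 0.001, -0.0]
ft_force: [-0.5, 0.5, -6.1]
grip_width: 0.0532
grasp_force: 65.1
```

Emit:
{"fn": "drive_tool", "kwargs": {
  "rows": [
    {"dx": 0, "dy": 0, "dz": 0, "wx": 0, "wy": 0, "wz": 0, "hand": 45},
    {"dx": 0, "dy": 0, "dz": 0, "wx": 0, "wy": 0, "wz": 0, "hand": 45}
  ]
}}

```text
clock: 10.2
eef_pos: [0.3647, -0.2001, 0.2368]
tool_rot: [-0.615, 0.788, 0.0, -0.0]
ft_force: [-0.2, -0.6, -6.5]
grip_width: 0.0533
grasp_force: 65.1
```

```bash
python3 - <<'E'
from h import *
o=bot.get_obs(); print(o['eef_pos'],R.from_quat(o['tool_rot']).as_matrix().round(3),o['ft_force'],o['grip_width'],o['joint_pos'].round(3))
im=bot.camera('wrist')[:,:,::-1]; cv2.imwrite('pics/f0.png',im)
cv2.imwrite('pics/f.png',cv2.convertScaleAbs(cv2.resize(im,(800,500),interpolation=cv2.INTER_CUBIC),alpha=1.7))
E
```

```text
[ 0.36470259 -0.20005908  0.23680751] [[-0.243 -0.97  -0.001]
 [-0.97   0.243  0.   ]
 [-0.     0.001 -1.   ]] [-0.21295704 -0.64212944 -6.52895344] 0.053317024336518505 [-0.502  0.078 -0.206  1.288 -0.    -1.827]
```

View pics/f.png

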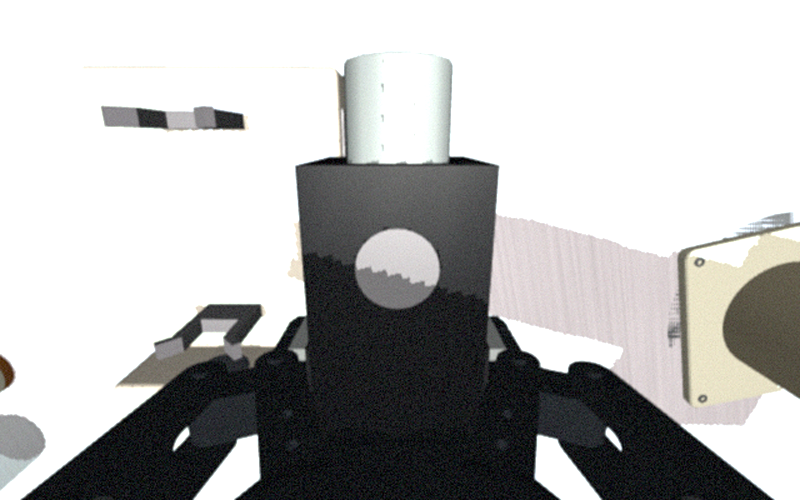

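The wide bearing shows at (104–244, 105–130) in the 800-px picture and the narrow one at (158–262, 305–355). I'll enlarge both to get their edges.

```bash
python3 - <<'E'
import cv2,numpy as np
im=cv2.imread('pics/f0.png')
a=cv2.resize(im[70:120,70:205],None,fx=5.8,fy=5,interpolation=cv2.INTER_CUBIC) # 
b=cv2.resize(im[235:300,115:250],None,fx=5.8,fy=5,interpolation=cv2.INTER_CUBIC)
w=np.vstack([a,b]); 
for i in range(0,135,10): cv2.putText(w,str(70+i),(int(i*5.8),10),0,.35,(0,0,255)); cv2.putText(w,str(115+i),(int(i*5.8),262),0,.35,(0,0,255))
print(w.shape); cv2.imwrite('pics/g.png',w)
E
```

```text
(575, 783, 3)
```

View pics/g.png

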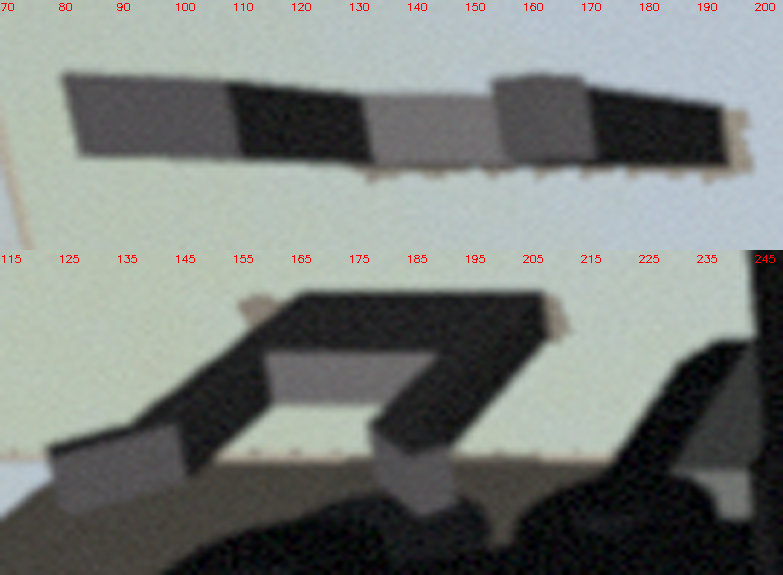

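```bash
cat > fit.py <<'E'
from h import *
from scipy.optimize import least_squares
a=17.75e-3;b=15.25e-3
M=[((a,-.086,.014),(109.3,86.4)),((a,-.074,.014),(111.7,101.4)),((a,-.086,-.017),(132.4,88.8)),((a,-.074,-.017),(134.5,102.6)),((-a,-.086,.014),(154.8,86)),((-a,-.074,.014),(157.6,102.4)),
((b,.074,-.0145),(160.7,255)),((-b,.074,-.0145),(190.9,255)),((b,.074,.014),(146,270)),((-b,.074,.014),(178.8,270)),((b,.086,-.0145),(161.9,266))]
P=np.array([m[0] for m in M]);U=np.array([m[1] for m in M])
c,f,Rm,o=campose('wrist')
def res(q,full=False):
    s=np.array([q[0],q[1],q[3] if len(q)>3 else .105]);W=P@R.from_euler('z',q[2]).as_matrix().T+s
    C=(W-o)@Rm; return (np.c_[c['cx']-f*C[:,0]/C[:,2],c['cy']+f*C[:,1]/C[:,2]]-U).ravel()
for x0 in ([.503,-.234,np.radians(-14.5)],[.503,-.234,np.radians(-14.5),.105]):
    r=least_squares(res,x0,loss='soft_l1'); print(r.x.round(4),np.degrees(r.x[2])); print(r.fun.reshape(-1,2).round(1).tolist())
    ob=bot.get_obs();Rt=R.from_quat(ob['tool_rot']).as_matrix()
    print('station in tool',(Rt.T@(np.array([*r.x[:2],.105])-ob['eef_pos'])).round(4),'tool yaw-90 vs', np.degrees(np.arctan2(-Rt[1,0],-Rt[0,0]))-90)
E
python3 fit.py
```

```text
[ 0.5052 -0.2387 -0.2459] -14.086261272234827
[[-0.1, -0.3], [0.5, 0.9], [0.2, 0.1], [0.4, 0.6], [-0.1, 0.1], [-0.6, -0.1], [0.2, 0.1], [-0.2, 0.1], [-0.4, -0.8], [-0.4, -0.8], [0.7, -0.4]]
station in tool [ 0.0034 -0.1456  0.1319] tool yaw-90 vs -14.056961895725522
[ 0.5046 -0.2387 -0.2466  0.106 ] -14.12794311443917
[[-0.2, -0.6], [0.4, 0.7], [0.2, -0.1], [0.4, 0.4], [-0.0, -0.1], [-0.5, -0.3], [0.2, 0.5], [-0.1, 0.5], [-0.4, -0.4], [-0.4, -0.4], [0.7, 0.0]]
station in tool [ 0.0035 -0.1451  0.1319] tool yaw-90 vs -14.056961895725522
```

```bash
python3 - <<'E'
from h import *
c,f=cal('wrist');M=np.array(c['mount'])
l,r,v=297.5/1.25,497/1.25,164/1.25
d=f*.054/(r-l)
for u in(l,r): print(M@np.array([(u-c['cx'])/f*d,-(v-c['cy'])/f*d,-d,1]))
# with assumed top height 30mm behind TCP
dd=M[:3,:3]@np.array([0,-(v-c['cy'])/f,-1]); t=(-.030-M[2,3])/dd[2]; print(M[:3,3]+dd*t)
E
```

```text
[ 0.06424134 -0.02749536 -0.02825088  1.        ]
[ 0.06424033  0.02650463 -0.02821563  1.        ]
[ 0.0643521  -0.00060957 -0.03      ]
```

Emit:
{"fn": "drive_tool", "kwargs": {
  "rows": [
    {"dx": 0.09, "dy": -0.6, "dz": 0, "wx": 0, "wy": 0, "wz": 0, "hand": 45},
    {"dx": 0.09, "dy": -1.3, "dz": 0, "wx": 0, "wy": 0, "wz": 0, "hand": 45},
    {"dx": 0.09, "dy": -2, "dz": 0, "wx": 0, "wy": 0, "wz": 0, "hand": 45},
    {"dx": 0.09, "dy": -2.6, "dz": 0, "wx": 0, "wy": 0, "wz": 0, "hand": 45},
    {"dx": 0.09, "dy": -2.9, "dz": 0.2, "wx": 0, "wy": 0, "wz": 0, "hand": 45},
    {"dx": 0.09, "dy": -2.9, "dz": 0.7, "wx": 0, "wy": 0, "wz": 0, "hand": 45},
    {"dx": 0.09, "dy": -2.9, "dz": 1.2, "wx": 0, "wy": 0, "wz": 0, "hand": 45},
    {"dx": 0.09, "dy": -2.9, "dz": 1.6, "wx": 0, "wy": 0, "wz": 0, "hand": 45},
    {"dx": 0.09, "dy": -2.9, "dz": 1.7, "wx": 0, "wy": 0, "wz": 0, "hand": 45},
    {"dx": 0.09, "dy": -2.9, "dz": 1.7, "wx": 0, "wy": 0, "wz": 0, "hand": 45},
    {"dx": 0.09, "dy": -2.9, "dz": 1.7, "wx": 0, "wy": 0, "wz": 0, "hand": 45}
  ]
}}

```text
clock: 11.35
eef_pos: [0.5052, -0.2402, 0.1534]
tool_rot: [-0.615, 0.788, -0.001, 0.0]
ft_force: [0.5, 0.7, -4.6]
grip_width: 0.053
grasp_force: 66.1
```

```bash
python3 - <<'E'
from h import *
o=bot.get_obs();Rt=R.from_quat(o['tool_rot']).as_matrix()
print(o['eef_pos'],o['tool_rot'],o['ft_force'],o['ft_torque'])
print((Rt.T@(np.array([.505,-.2387,.105])-o['eef_pos'])).round(4))
a=bot.camera('side')[130:250,260:420,::-1]; b=bot.camera('top')[140:270,365:515,::-1]
b=cv2.resize(b,(400,347),interpolation=2);a=cv2.resize(a,(400,300),interpolation=2);a=cv2.copyMakeBorder(a,0,47,0,0,0)
cv2.imwrite('pics/i.png',np.hstack([a,b]))
E
```

```text
[ 0.50521503 -0.24018669  0.15339951] [-6.15369590e-01  7.88238137e-01 -8.64559286e-04  3.98820406e-04] [ 0.46581777  0.65592189 -4.56053538] [-0.18359228  0.00807154  0.00779168]
[-0.0014  0.0007  0.0484]
```

View pics/i.png

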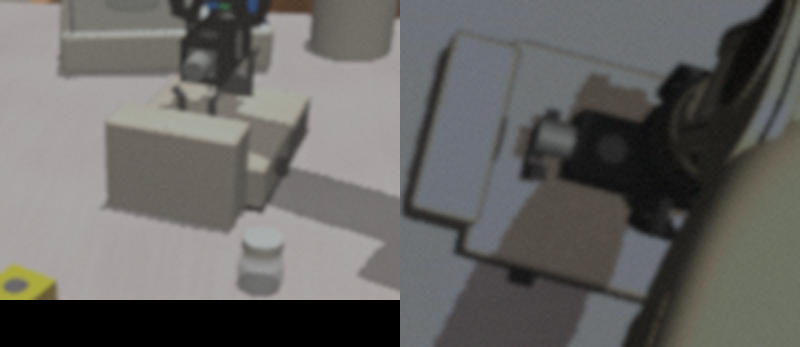

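The top view shows the thin stub over the narrow bearing, with the station 1 mm from the TCP. I lower gently.

Emit:
{"fn": "drive_tool", "kwargs": {
  "rows": [
    {"dx": 0, "dy": 0.02, "dz": 0.15, "wx": 0, "wy": 0, "wz": 0, "hand": 45},
    {"dx": 0, "dy": 0.02, "dz": 0.3, "wx": 0, "wy": 0, "wz": 0, "hand": 45},
    {"dx": 0, "dy": 0.02, "dz": 0.4, "wx": 0, "wy": 0, "wz": 0, "hand": 45},
    {"dx": 0, "dy": 0.02, "dz": 0.5, "wx": 0, "wy": 0, "wz": 0, "hand": 45},
    {"dx": 0, "dy": 0.02, "dz": 0.55, "wx": 0, "wy": 0, "wz": 0, "hand": 45},
    {"dx": 0, "dy": 0.02, "dz": 0.6, "wx": 0, "wy": 0, "wz": 0, "hand": 45},
    {"dx": 0, "dy": 0.02, "dz": 0.6, "wx": 0, "wy": 0, "wz": 0, "hand": 45},
    {"dx": 0, "dy": 0.02, "dz": 0.6, "wx": 0, "wy": 0, "wz": 0, "hand": 45}
  ]
}}

```text
clock: 12.25
eef_pos: [0.5036, -0.2398, 0.1224]
tool_rot: [-0.615, 0.788, -0.0, 0.0]
ft_force: [0.1, 0.4, -5.5]
grip_width: 0.0537
grasp_force: 66.1
```

Emit:
{"fn": "drive_tool", "kwargs": {
  "rows": [
    {"dx": 0, "dy": 0, "dz": 0.05, "wx": 0, "wy": 0, "wz": 0, "hand": 45},
    {"dx": 0, "dy": 0, "dz": 0.1, "wx": 0, "wy": 0, "wz": 0, "hand": 45},
    {"dx": 0, "dy": 0, "dz": 0.15, "wx": 0, "wy": 0, "wz": 0, "hand": 45},
    {"dx": 0, "dy": 0, "dz": 0.15, "wx": 0, "wy": 0, "wz": 0, "hand": 45}
  ]
}}

```text
clock: 12.65
eef_pos: [0.5031, -0.2396, 0.1143]
tool_rot: [-0.615, 0.788, 0.0, -0.0]
ft_force: [-0.1, -1.0, -4.9]
grip_width: 0.0534
grasp_force: 66.0
```

Emit:
{"fn": "drive_tool", "kwargs": {
  "rows": [
    {"dx": 0, "dy": 0, "dz": 0.05, "wx": 0, "wy": 0, "wz": 0, "hand": 45},
    {"dx": 0, "dy": 0, "dz": 0.1, "wx": 0, "wy": 0, "wz": 0, "hand": 45},
    {"dx": 0, "dy": 0, "dz": 0.15, "wx": 0, "wy": 0, "wz": 0, "hand": 45},
    {"dx": 0, "dy": 0, "dz": 0.15, "wx": 0, "wy": 0, "wz": 0, "hand": 45}
  ]
}}

```text
clock: 13.05
eef_pos: [0.5031, -0.2396, 0.1068]
tool_rot: [-0.615, 0.788, 0.0, -0.0]
ft_force: [-0.4, 0.0, -5.4]
grip_width: 0.0534
grasp_force: 66.0
```

Emit:
{"fn": "drive_tool", "kwargs": {
  "rows": [
    {"dx": 0, "dy": 0, "dz": 0.03, "wx": 0, "wy": 0, "wz": 0, "hand": 45},
    {"dx": 0, "dy": 0, "dz": 0.06, "wx": 0, "wy": 0, "wz": 0, "hand": 45},
    {"dx": 0, "dy": 0, "dz": 0.08, "wx": 0, "wy": 0, "wz": 0, "hand": 45},
    {"dx": 0, "dy": 0, "dz": 0.08, "wx": 0, "wy": 0, "wz": 0, "hand": 45}
  ]
}}

```text
clock: 13.45
eef_pos: [0.5033, -0.2397, 0.1031]
tool_rot: [-0.615, 0.788, 0.0, -0.0]
ft_force: [0.5, 0.4, -5.3]
grip_width: 0.0533
grasp_force: 66.0
```

Emit:
{"fn": "drive_tool", "kwargs": {
  "rows": [
    {"dx": 0, "dy": 0, "dz": 0.02, "wx": 0, "wy": 0, "wz": 0, "hand": 45},
    {"dx": 0, "dy": 0, "dz": 0.04, "wx": 0, "wy": 0, "wz": 0, "hand": 45},
    {"dx": 0, "dy": 0, "dz": 0.04, "wx": 0, "wy": 0, "wz": 0, "hand": 45}
  ]
}}

```text
clock: 13.75
eef_pos: [0.5036, -0.2398, 0.1015]
tool_rot: [-0.615, 0.788, -0.0, 0.0]
ft_force: [0.3, 0.1, -4.2]
grip_width: 0.0536
grasp_force: 66.1
```

Emit:
{"fn": "drive_tool", "kwargs": {
  "rows": [
    {"dx": 0, "dy": 0, "dz": 0.02, "wx": 0, "wy": 0, "wz": 0, "hand": 45},
    {"dx": 0, "dy": 0, "dz": 0.02, "wx": 0, "wy": 0, "wz": 0, "hand": 45}
  ]
}}

```text
clock: 13.95
eef_pos: [0.5037, -0.2399, 0.1006]
tool_rot: [-0.615, 0.788, -0.0, 0.0]
ft_force: [-0.1, 0.0, -2.7]
grip_width: 0.0533
grasp_force: 66.3
```

The load is starting to transfer to the bearings. A touch more, then I release.

Emit:
{"fn": "drive_tool", "kwargs": {
  "rows": [
    {"dx": 0, "dy": 0, "dz": 0.02, "wx": 0, "wy": 0, "wz": 0, "hand": 45},
    {"dx": 0, "dy": 0, "dz": 0.02, "wx": 0, "wy": 0, "wz": 0, "hand": 45}
  ]
}}

```text
clock: 14.15
eef_pos: [0.5039, -0.2398, 0.1001]
tool_rot: [-0.615, 0.788, -0.001, 0.0]
ft_force: [-0.6, 1.5, 1.5]
grip_width: 0.0535
grasp_force: 66.8
```

Emit:
{"fn": "drive_tool", "kwargs": {
  "rows": [
    {"dx": 0, "dy": 0, "dz": 0.02, "wx": 0, "wy": 0, "wz": 0, "hand": 45},
    {"dx": 0, "dy": 0, "dz": 0.02, "wx": 0, "wy": 0, "wz": 0, "hand": 45}
  ]
}}

```text
clock: 14.35
eef_pos: [0.5039, -0.2399, 0.0999]
tool_rot: [-0.615, 0.788, -0.001, 0.0]
ft_force: [-2.0, 0.9, 6.2]
grip_width: 0.0535
grasp_force: 67.7
```

Emit:
{"fn": "drive_tool", "kwargs": {
  "rows": [
    {"dx": 0, "dy": 0, "dz": 0, "wx": 0, "wy": 0, "wz": 0, "hand": 56},
    {"dx": 0, "dy": 0, "dz": 0, "wx": 0, "wy": 0, "wz": 0, "hand": 65},
    {"dx": 0, "dy": 0, "dz": 0, "wx": 0, "wy": 0, "wz": 0, "hand": 80},
    {"dx": 0, "dy": 0, "dz": 0, "wx": 0, "wy": 0, "wz": 0, "hand": 80},
    {"dx": 0, "dy": 0, "dz": 0, "wx": 0, "wy": 0, "wz": 0, "hand": 80},
    {"dx": 0, "dy": 0, "dz": -0.4, "wx": 0, "wy": 0, "wz": 0, "hand": 80},
    {"dx": 0, "dy": 0, "dz": -1, "wx": 0, "wy": 0, "wz": 0, "hand": 80},
    {"dx": 0, "dy": 0, "dz": -1.8, "wx": 0, "wy": 0, "wz": 0, "hand": 80},
    {"dx": 0, "dy": 0, "dz": -2.6, "wx": 0, "wy": 0, "wz": 0, "hand": 80},
    {"dx": 0, "dy": 0, "dz": -3, "wx": 0, "wy": 0, "wz": 0, "hand": 80},
    {"dx": 0, "dy": 0, "dz": -3, "wx": 0, "wy": 0, "wz": 0, "hand": 80},
    {"dx": 0, "dy": 0, "dz": -3, "wx": 0, "wy": 0, "wz": 0, "hand": 80}
  ]
}}

```text
clock: 15.55
eef_pos: [0.5034, -0.2397, 0.248]
tool_rot: [-0.615, 0.788, -0.0, 0.0]
ft_force: [-0.7, 0.5, -0.9]
grip_width: 0.08
grasp_force: 0.0
```

```bash
python3 - <<'E'
from h import *
o=bot.get_obs();print(o['eef_pos'],o['ft_force'],o['grip_width'])
for p in ([.505,-.2387,.132],): print(proj('wrist',p))
save('wrist','k.png')
E
```

```text
[ 0.50338561 -0.23971313  0.24796394] [-0.69919662  0.48286656 -0.85657914] 0.08004232996060294
(np.float64(316.76811348066497), np.float64(198.49515811822982))
```

View pics/k.png

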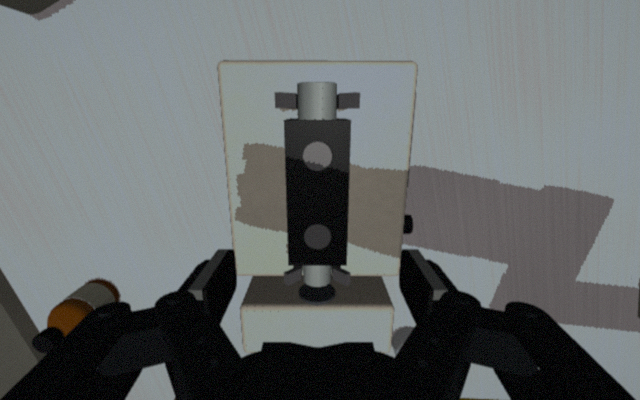

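The bar sits in both bearings. Its top face runs from (285–351, 120) to (289–347, 264), with both stubs down between the horns. I'll check the numbers against the expected corners.

```bash
python3 - <<'E'
from h import *
u=np.radians(-14.1);y=np.array([-np.sin(u),np.cos(u),0]);x=np.array([np.cos(u),np.sin(u),0]);s=np.array([.505,-.2387,.132])
for a in(-.065,.065):
  for b in(.027,-.027): print(a,b,np.round(proj('wrist',s+a*y+b*x),1))
f=ray('wrist',318,120,.132);n=ray('wrist',318,264,.132);print(np.linalg.norm(f-n),((f+n)/2-s)@y,((f+n)/2-s)@x)
E
```

```text
-0.065 0.027 [281.7 120.1]
-0.065 -0.027 [349.6 120.2]
0.065 0.027 [286.4 266.6]
0.065 -0.027 [345.2 266.6]
0.12747986275589318 -0.0013860491948819683 -0.001958361786841255
```

```bash
python3 -c "
from workcell import bot
print(bot.job_done())"
```

```text
the job is handed in; nothing more can be done
None
```

The rotor bar is released in both bearings, thin stub (felt at 27.5 mm against 32.3 mm) in the narrow one after an end-for-end turn. My last check put it level and within 2 mm of the station; the job is handed in at about 16 s, but no verdict came back.

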